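# Third hand for a loose drawer knob

### The arm

A 6-joint arm with a two-finger parallel gripper is mounted at the origin on the work surface. World frame = base frame: x ahead of the robot, y to its left, z up, the work surface at z = 0. Lengths are in m, angles in rad, forces in N, time in s.
With the tool pointing down it reaches from about 0.25 to 0.8 m from the base axis. Payload 3.9 kg.
Tool frame: the origin (TCP) lies on the front face of the gripper's body, between the roots of the fingers; the fingertips stand 73 mm ahead of it and the grasp point (between the pads) lies 54 mm ahead of it; z points along the fingers, y is the line along which they close (so a half turn about z gives the same grasp; the last joint's range is limited). The gripper opens to 85 mm and grips with 20 to 120 N. Pads are 22 mm wide; open, the fingers measure 114 mm over their backs; the gripper's body (76 mm by 85 mm) begins 54 mm behind the grasp point. The pads swing forward as they close: fully open they stand 13 mm farther back than shut.
Start: joints at [-1.277, 0.26, -0.138, 1.173, 0, 1.571], TCP at [0.152, -0.502, 0.304] pointing down, gripper open.
Joint ranges: [-2.78, 2.78], [-0.83, 1.72], [-1.28, 1.37], [-1.9, 2.12], [-1.57, 1.48], [-3.14, 3.14]. Speed limits (rad/s): [2.57, 2.57, 3.14, 3.14, 3.14, 3.14].

### API

Orientations are given as [roll, pitch, yaw] about the fixed x, y, z axes, in that order (R = Rz(yaw) Ry(pitch) Rx(roll)).
In Python, from station import read_state, capture, finish_job gives the robot as it stands. The module is installed in compiled form; this text tells all that it offers.
- The arm moves only by the shell command python3 -m inch 'ROWS' [OPENING] [FORCE]. ROWS is text: rows parted by semicolons, each of 4 numbers parted by spaces: the shift along the tool's x, y, z in mm, then the turn about the tool's z in degrees. In form: x y z twist; .... A call has 1 to 20 rows; each row is the pose to reach, as a shift and turn from the pose commanded when the call began, along the tool's axes at that moment; what a row does not reach only later rows make up. A row lasts 1/12 s, in which the tool goes at most 41.7 mm and 7.16 degrees, less where a joint would pass 70% of its speed; a pose out of reach is approached as far as the arm can. A call with a gripper value outside its range is refused whole. OPENING is the finger opening in mm, from 0 to 85.4, set as the call begins (- or left out, the last holds). The fingers move at their own pace and stop on an object; FORCE is the grip in N (left out, the last holds). Time passes only in rows, so rows that repeat a pose let the fingers close. It gives the time, the measured TCP pose, the force, the opening and the grip force at its end, in the units of the state.
- read_state(): the state, without advancing time (a new reading comes with each control period).
- capture(name): name is "scene" or "top" or "wrist"; returns a dict with "pixels" (384x512x3 uint8, red, green, blue), "range_z" (384x512 float32, m along the optical axis (not along the pixel's ray), 0 where there is no reading), "K" (3x3 intrinsics, pixels), "camera_from_world" (4x4, takes a point from world to camera coordinates); the wrist camera has in their place "tool_from_camera" (4x4, takes a point from camera to tool coordinates, whose origin is the TCP and whose axes are the flange's). Camera axes: x right, y down, z forward; pixel columns grow to the right and rows downward; lengths in m; the calibration is good to about 2 mm. A picture is of the moment at which its call begins: read the wrist's pose just before it.
- finish_job(): hands the job in; it is judged then, once.
The state is a dict: "clock": time; "joint_pos": joint angles; "qd": joint speeds; "joint_efforts": joint torques, N m; "position": TCP position; "tool_rot": TCP orientation; "ft_force": force on the tool from outside, world axes, zero at the start; "torque": the same for the moment, N m; "gripper_width": finger opening in m; "grip_force": force on a finger pad.
Only numpy, scipy, OpenCV 4.12 (cv2) and the standard library are available. Lean on these libraries where they do the work, as an engineer would, in place of code of your own. Each camera call takes 0.05 s, during which the arm holds its last target. There are 200 camera calls.

### The job

The knob of the open desktop drawer has pulled loose because its front is only thin board, so take the drilled wooden backing block from the desk, lower it into the drawer and, with the drawer drawn right out against its stop, hold the block from inside flat against the front: centred behind the knob, level with it, square and clear of the drawer's floor. Press it there steadily with about 15 newtons for a few seconds, never with a hard shove that could split the front, so that I can wind the knob's screw into it from outside. Do not let go or put it down: finish while still holding and pressing, and leave the other things on the desk where they are.

Things in the scene. Friction and masses are not known exactly. Their poses are not given: they have to be found in the camera images.
- unit_edge (a point): Middle of the front upper edge of the top board of the desktop drawer unit: light wood with cane panels, fixed to the desk, 260 mm deep (x), 240 wide (y), 126 high; the top board overhangs it by 5 mm. x points to its back, y to its left (seen from the robot), z up. Its one drawer comes out along -x, with a round brass knob (28 mm across, standing out 28 mm) in the middle of its front.
- drawer (a joint): How far the drawer is out, in m: 0 shut, 0.180 fully out on its stop; it starts 0.12 to 0.165 out and slides with about 1.5 N of friction. The stop is firm: pushed outward against it, the drawer does not give.
- front: The drawer's front board, 10 mm thick, 212 wide, 80 high; moves with the drawer. Origin on its flat inner face behind the knob's axis, 64 mm above the desk, 40 mm below the front's top edge: the block's middle belongs here, half its thickness behind. x points into the drawer, square to the face, y left along the front, z up. Inside, the drawer's floor is 32 mm below the origin.
- drawer_in (a point): The middle of the drawer's inner floor, 32 mm above the desk, moves with the drawer. The inside is 188 mm wide (y) and 226 mm long (x); the sides are 9 mm thick and 60 mm high above the floor. The rear part stays under the unit's top: from the front's inner face to the top board's edge the opening is as long as the drawer is out, less 15 mm.
- block: The backing block: medium-brown wood, 34 mm thick (x), 58 long (y), 36 high (z), 35 to 70 g, a small dark pilot hole in the middle of both 58 x 36 mm faces; either face may go on the front, its length along the front. It stands on the desk on a 34 x 58 mm side. Origin at the centre of its underside, z up. Gripped over its ends (58 mm), both faces stay free.
- block_mid (a point): The middle of the backing block, 18 mm above its origin; same axes as the block.
- strip: Offcut of the same wood, not to be used: a flat strip 90 mm long (y), 22 mm wide (x), 14 mm high. Origin at the centre of its underside.
- shim: Offcut of the same wood, not to be used: a thin piece 36 x 58 mm, 8 mm high, lying flat. Origin at the centre of its underside.
- jar: Dark green glass jar with a wooden lid, 72 mm across, 85 mm high, a bystander. Origin at the centre of its underside.
- picture: Round white picture frame standing on its foot, about 108 mm across and 115 mm high, a bystander. Origin at its underside, below the frame.
Not all that is in view belongs to the job. Several things have the shape of the block; the one meant has the colours described above.

How it is judged:
By the outcome, as a careful person would: the job done as asked, in the order asked, and still so for the second after the job is handed in, while the arm keeps its last pose, push and grip.
It also fails if it takes over 58 s, if anything falls off the work surface, if the arm or the gripper's body presses on something with over 40 N, if the wrist force passes 120 N, or if a joint passes its speed limit or range.

## Working session

There is one attempt and no reset: what is moved stays moved. The work goes in short steps, Python scripts to look and compute and a shell command to move; the robot and the scene stay as the last step left them, time stands still between calls to the robot, and variables do not carry over. Pictures are saved under pics/ and viewed, at most 10 in all, crops included, and the job is handed in when it is done.

```bash
mkdir -p pics; cat > h.py <<'E'
import numpy as np, cv2
from station import read_state, capture
from scipy.spatial.transform import Rotation as R
def pts(c, st=None):
    K=c["K"]; z=c["range_z"]; v,u=np.indices(z.shape)
    p=np.stack([(u-K[0,2])/K[0,0]*z,(v-K[1,2])/K[1,1]*z,z,np.ones_like(z)],-1)
    if "camera_from_world" in c: M=np.linalg.inv(c["camera_from_world"])
    else:
        T=np.eye(4); T[:3,:3]=R.from_euler('xyz',st["tool_rot"]).as_matrix(); T[:3,3]=st["position"]; M=T@c["tool_from_camera"]
    P=(p@M.T)[...,:3]; P[z<=0]=np.nan
    return P
def save(c,n): cv2.imwrite("pics/"+n,c["pixels"][...,::-1])
E
python3 - <<'E'
from h import *
s=read_state(); print(s)
a=capture("scene"); b=capture("top")
cv2.imwrite("pics/a.png",np.vstack([a["pixels"],b["pixels"]])[...,::-1][:, :])
save(a,"s.png"); save(b,"t.png")
np.savez("c0.npz",sp=a["pixels"],tp=b["pixels"],sP=pts(a),tP=pts(b))
print(b["K"],b["camera_from_world"])
E
```

```text
{'clock': 0.0, 'joint_pos': array([-1.27701759e+00,  2.60650975e-01, -1.39407241e-01,  1.17269402e+00,
       -1.15477668e-06,  1.57080945e+00]), 'qd': array([-1.56400504e-03,  9.73717073e-04, -8.63740557e-05, -1.11079382e-03,
       -2.41446614e-03, -4.19146335e-05]), 'joint_efforts': array([-2.71815543e-04, -4.05683613e+01,  2.53919935e+01,  1.86389621e-02,
       -2.80793483e-05,  1.01923909e-06]), 'position': array([ 0.15186342, -0.50197457,  0.30306765]), 'tool_rot': array([-3.13963675e+00,  1.18043639e-06,  2.93765622e-01]), 'ft_force': array([-0.62369378, -0.19326771,  0.08334989]), 'torque': array([ 0.03952454,  0.0421833 , -0.03496526]), 'grip_force': 0.0, 'gripper_width': 0.0857715393898001}
[[437.65184677   0.         255.61100812]
 [  0.         437.65184677 190.65483653]
 [  0.           0.           1.        ]] [[-1.78595131e-02 -9.99834983e-01 -3.32320294e-03 -5.66449372e-02]
 [-9.76551512e-01  1.81566137e-02 -2.14516857e-01  6.15378143e-01]
 [ 2.14541796e-01 -5.85887759e-04 -9.76714633e-01  1.09378454e+00]
 [ 0.00000000e+00  0.00000000e+00  0.00000000e+00  1.00000000e+00]]
```

View pics/s.png

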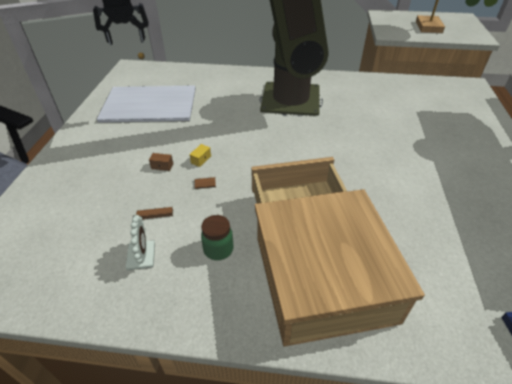

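View pics/t.png

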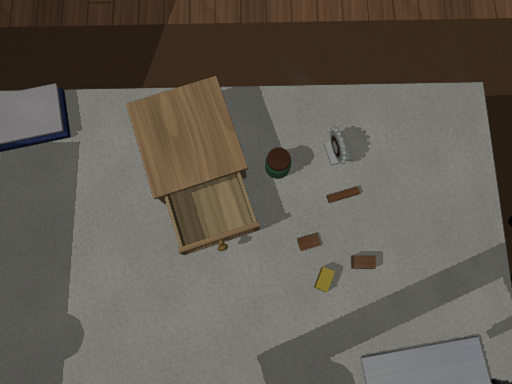

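Top view: the scene holds a brown block at (364,262), a flat brown shim at (309,241), a long strip at (343,195) and a yellow block at (325,279). The drawer front runs from (180,250) to (257,228), with the knob at (222,245). By colour and height I choose the brown block at (364,262); next I check it in a crop and measure.

```bash
python3 - <<'E'
from h import *
d=np.load("c0.npz"); tp,tP,sp,sP=d["tp"],d["tP"],d["sp"],d["sP"]
a=cv2.resize(tp[220:300,280:390],None,fx=5,fy=5,interpolation=cv2.INTER_CUBIC)
b=cv2.resize(sp[130:230,120:230],None,fx=5,fy=5,interpolation=cv2.INTER_CUBIC)
cv2.imwrite("pics/crop.png",cv2.resize(np.vstack([a,b])[...,::-1],(360,590)))
def rect(P,n):
    (c,sz,an)=cv2.minAreaRect((P[:,:2]*1000).astype(np.float32)); print(n,np.round(c,1),np.round(sz,1),round(an,1),"n",len(P),"zmed",np.nanmedian(P[:,2]))
for n,(u0,u1,v0,v1),(z0,z1) in [("block",(345,385,248,275),(.03,.045)),("yellow",(310,340,262,296),(.03,.045)),("shim",(292,326,228,253),(.004,.02)),("strip",(322,365,180,208),(.008,.025)),("jar",(262,295,142,180),(.075,.095))]:
    P=tP[v0:v1,u0:u1].reshape(-1,3); P=P[(P[:,2]>z0)&(P[:,2]<z1)]; rect(P,n)
P=tP[70:260,120:262].reshape(-1,3)
T=P[(P[:,2]>.118)&(P[:,2]<.134)]; rect(T,"topboard")
F=P[(P[:,2]>.095)&(P[:,2]<.112)]; rect(F,"front top+")
S=P[(P[:,2]>.085)&(P[:,2]<.098)]; rect(S,"sides")
L=P[(P[:,2]>.026)&(P[:,2]<.038)]; rect(L,"floor")
(c,sz,an)=cv2.minAreaRect((T[:,:2]*1000).astype(np.float32)); print(cv2.boxPoints((c,sz,an)).round(0))
E
```

```text
block [ 425.9 -349.6] [59.5 34. ] 87.1 n 301 zmed 0.035860795036691595
yellow [ 382.8 -244. ] [34.3 58. ] 66.9 n 298 zmed 0.03576440768262146
shim [ 487.5 -210.2] [89.9 65.6] 89.1 n 287 zmed 0.007878924779358254
strip [ 606.2 -311.9] [36.6 90.1] 15.3 n 258 zmed 0.013794723790970131
jar [ 697.4 -129.7] [60.5 62.6] 42.1 n 435 zmed 0.08474868177445094
topboard [754.  111.9] [272.6 250.7] 17.8 n 9568 zmed 0.12578200981226995
front top+ [554.4  51.3] [149.7 230.3] 17.5 n 519 zmed 0.10373276972150913
sides [557.2  49.3] [154.  237.3] 17.5 n 437 zmed 0.09202037366016813
floor [564.5  51.4] [169.6 234.4] 17.5 n 3732 zmed 0.03185258681660541
[[586. 190.]
 [662. -49.]
 [922.  34.]
 [846. 273.]]
```

View pics/crop.png

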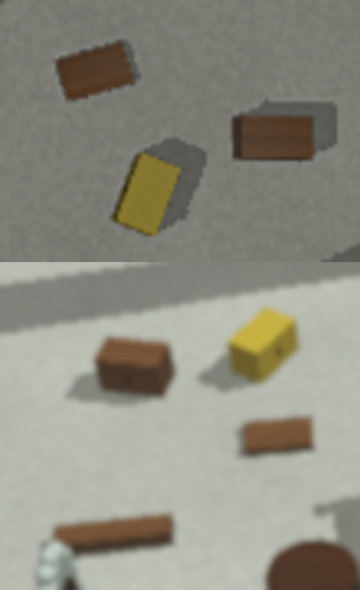

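The crop shows the brown block with its pilot hole (top-view crop about (275,137)). The flat shim, the long strip and the yellow block are ruled out.

```bash
cat >> h.py <<'E'
def go(x,y,z,leng_deg):
    "shift mm in tool axes, twist deg so that the tool y line lies at leng_deg in world"
    s=read_state(); M=R.from_euler('xyz',s["tool_rot"]).as_matrix()
    d=M.T@(np.array([x,y,z])-s["position"])*1000
    cur=np.degrees(np.arctan2(M[1,1],M[0,1])); t=(leng_deg-cur+90)%180-90
    print("shift",d.round(1),"twist",round(-t,1),"TCP",s["position"].round(4),"t",round(s["clock"],2))
E
python3 - <<'E'
from h import *
go(.426,-.3496,.16,87.1)
d=np.load("c0.npz"); tP=d["tP"]
P=tP[70:262,120:270].reshape(-1,3)
th=np.radians(17.7); ux=np.array([np.cos(th),np.sin(th)]); uy=np.array([-ux[1],ux[0]])
T=P[abs(P[:,2]-.126)<.004][:,:2]; X=T@ux; Y=T@uy
print("top x",np.percentile(X,[.5,99.5]),"y",np.percentile(Y,[.5,99.5]))
# yaw of front edge: per y-bin min x
b=np.linspace(Y.min()+.02,Y.max()-.02,20); e=[X[abs(Y-q)<.004].min() for q in b]; print("edge slope deg",np.degrees(np.polyfit(b,e,1)[0]), np.mean(e))
F=P[abs(P[:,2]-.104)<.004][:,:2]; X=F@ux; Y=F@uy
k=X<X.min()+.03; print("front x",np.percentile(X[k],[2,25,50,75,98]),"y",Y[k].min(),Y[k].max(),"slope",np.degrees(np.polyfit(Y[k],X[k],1)[0]))
hs=P[(P[:,2]>.085)&(P[:,2]<.098)][:,:2]; print("sides y",np.percentile(hs@uy,[1,99]))
fl=P[abs(P[:,2]-.032)<.003][:,:2]; X=fl@ux;Y=fl@uy; k=(X>.52-0.05)&(Y>-.2); print("floor",np.percentile(X,[.5,99.5]),np.percentile(Y,[1,99]))
K=P[(P[:,2]>.05)&(P[:,2]<.078)][:,:2]; X=K@ux;Y=K@uy; k=(X<.5); print("knob?",np.c_[X,Y][X<np.sort(X)[40]].mean(0),X.min())
E
```

```text
shift [306.5 -66.2 143.3] twist 19.7 TCP [ 0.1519 -0.502   0.3031] t 0.1
top x [0.61760701 0.88469962] y [-0.24601352  0.00071177]
edge slope deg 0.09143685747351672 0.6168990555388354
front x [0.46902891 0.47195398 0.47523374 0.47850826 0.481636  ] y -0.22777756082990247 -0.016410790088909846 slope 0.15001504172990032
sides y [-0.3139944  -0.01685285]
floor [0.46933403 0.63724979] [-0.2148769 -0.0297313]
knob? [ 0.44864777 -0.12248563] 0.4441120974996119
```

```bash
python3 -m inch '15 -3 5 1; 45 -10 20 3; 80 -17 35 5; 115 -25 52 7.5; 150 -33 70 10; 185 -40 87 12.5; 220 -48 104 15; 255 -56 120 17; 282 -62 132 18.7; 298 -65 140 19.4; 306 -66 143 19.7; 306 -66 143 19.7; 306 -66 143 19.7' 85
python3 - <<'E'
from h import *
s=read_state(); c=capture("wrist"); save(c,"w1.png"); P=pts(c,s).reshape(-1,3)
k=(abs(P[:,2]-.036)<.005)&(abs(P[:,0]-.426)<.05)&(abs(P[:,1]+.35)<.06); q=cv2.minAreaRect((P[k,:2]*1000).astype(np.float32)); print(q,k.sum())
go(.426,-.3496,.073,87.1)
E
```

```text
clock: 1.18
position: [0.4254, -0.3508, 0.1608]
tool_rot: [3.142, 0.001, -0.049]
ft_force: [-0.7, 0.7, 0.3]
gripper_width: 0.0852
grip_force: 0.0
((426.2039794921875, -351.1392517089844), (58.05213928222656, 34.911773681640625), 87.16480255126953) 3096
shift [ 0.8 -1.7 88.2] twist 0.0 TCP [ 0.4251 -0.3512  0.1612] t 1.23
```

View pics/w1.png

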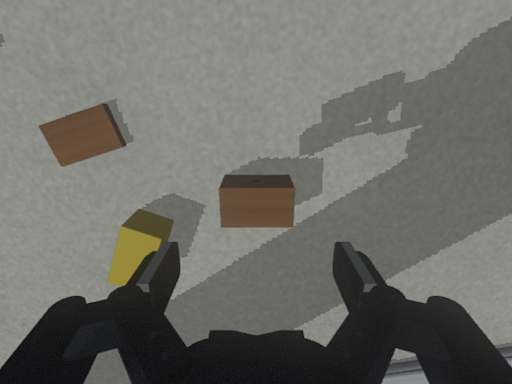

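The wrist view shows the block centred at (257,205) between the open fingers. The yellow block at (140,250) is clear of them.

```bash
python3 -m inch '1 0 12 0; 1 0 35 0; 1 0 58 0; 1 0 76 0; 1 0 85 0; 1 0 88 0; 1 0 88 0; 1 0 88 0'; python3 -m inch '0 0 0 0; 0 0 0 0; 0 0 0 0; 0 0 0 0; 0 0 0 0; 0 0 0 0; 0 0 0 0; 0 0 0 0' 45 70
```

```text
clock: 1.9
position: [0.427, -0.3517, 0.074]
tool_rot: [3.14, -0.001, -0.051]
ft_force: [0.3, 0.3, -0.8]
gripper_width: 0.085
grip_force: 0.0
clock: 2.57
position: [0.4277, -0.3515, 0.0743]
tool_rot: [3.14, -0.002, -0.05]
ft_force: [-0.9, -0.1, 5.5]
gripper_width: 0.0569
grip_force: 75.2
```

```bash
python3 -m inch '0 0 -5 0; 0 0 -20 0; 0 0 -45 0; 0 0 -75 0; 0 0 -105 0; 0 0 -130 0; 0 0 -145 0; 0 0 -150 0; 0 0 -150 0'; python3 - <<'E'
from h import *
go(.5345,.0421,.225,107.6)
E
```

```text
clock: 3.32
position: [0.4274, -0.3512, 0.2244]
tool_rot: [3.14, -0.002, -0.05]
ft_force: [-0.6, -0.1, -0.8]
gripper_width: 0.0569
grip_force: 74.5
shift [  87.4 -398.1   -1.1] twist -20.5 TCP [ 0.4274 -0.3512  0.2244] t 3.32
```

```bash
python3 -m inch '2 -10 0 -0.5; 7 -34 -1 -2; 14 -65 -1 -3.5; 22 -98 -1 -5; 29 -132 -1 -7; 36 -166 -1 -8.7; 44 -200 -1 -10.4; 51 -234 -1 -12; 59 -268 -1 -14; 66 -302 -1 -15.5; 74 -335 -1 -17; 80 -362 -1 -18.6; 84 -382 -1 -19.6; 86 -393 -1 -20.3; 87 -398 -1 -20.5; 87 -398 -1 -20.5; 87 -398 -1 -20.5; 87 -398 -1 -20.5'; python3 - <<'E'
from h import *
s=read_state(); c=capture("wrist"); P=pts(c,s); t=capture("top"); tP=pts(t)
cv2.imwrite("pics/w2.png",np.hstack([c["pixels"][:,:,::-1][::1],t["pixels"][60:,100:350,::-1].repeat(1,0) if 0 else cv2.resize(t["pixels"][60:280,110:280,::-1],(288,384))]))
th=np.radians(17.6); ux=np.array([np.cos(th),np.sin(th)]); uy=np.array([-ux[1],ux[0]])
print("TCP u",s["position"][:2]@ux,s["position"][:2]@uy)
for n,Q in (("w",P),("t",tP)):
    Q=Q.reshape(-1,3); Q=Q[np.isfinite(Q[:,0])]; X=Q[:,:2]@ux; Y=Q[:,:2]@uy
    k=(abs(Q[:,2]-.104)<.004)&(abs(X-.475)<.02)&(abs(Y+.123)<.13)
    print(n,"front",k.sum(),np.percentile(X[k],[2,98]),np.percentile(Y[k],[.5,99.5]),"slope",np.degrees(np.polyfit(Y[k],X[k],1)[0]), "z",np.median(Q[k,2]))
    k=(abs(Q[:,2]-.126)<.004)&(X<.7)&(X>.59); print(n,"top",k.sum(),X[k].min() if k.any() else 0)
    k=(abs(Q[:,2]-.032)<.003)&(X>.46)&(X<.62)&(abs(Y+.123)<.1); print("floor y",np.percentile(Y[k],[1,99]),"z",np.median(Q[k,2]))
E
```

```text
clock: 4.82
position: [0.5331, 0.0413, 0.2236]
tool_rot: [3.141, 0.001, 0.306]
ft_force: [0.4, -0.5, 0.6]
gripper_width: 0.057
grip_force: 74.4
TCP u 0.5206009478904609 -0.12177817640585464
w front 1418 [0.46947198 0.48265075] [-0.22833647 -0.01749756] slope -0.14010592463674668 z 0.10371460155576974
w top 32656 0.6170528406786719
floor y [-0.21602644 -0.02953803] z 0.03183210909249798
t front 223 [0.4692915  0.48199631] [-0.22611299 -0.11433955] slope -0.2655100141495196 z 0.10380150747376415
t top 929 0.6164076452424144
floor y [-0.21515304 -0.11511231] z 0.03194625928544159
```

View pics/w2.png

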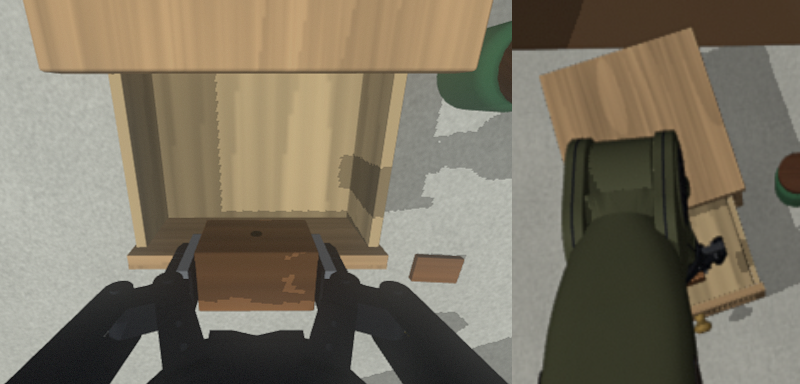

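The wrist view shows the block held at (256,265) with both faces free, above the open drawer and just behind the front (row about 258). The shim and the jar are clear.

```bash
python3 - <<'E'
from h import *
s=read_state(); c=capture("wrist"); 
T=c["tool_from_camera"]; K=c["K"]; z=c["range_z"]; v,u=np.indices(z.shape)
p=np.stack([(u-K[0,2])/K[0,0]*z,(v-K[1,2])/K[1,1]*z,z,np.ones_like(z)],-1)@T.T
box=(slice(205,325),slice(180,335)); q=p[box][...,:3].reshape(-1,3)*1000; rgb=c["pixels"][box].reshape(-1,3).astype(int)
k=(z[box].reshape(-1)>0)&(abs(q[:,0])<25)&(q[:,2]<80)&(q[:,2]>25)&(rgb[:,0]-rgb[:,2]>25); q=q[k]
print("all",np.percentile(q,[1,50,99],axis=0).round(1))
t=q[q[:,2]<np.percentile(q[:,2],30)+1.5]; f=q[q[:,0]>np.percentile(q[:,0],97)-1.5]
for n,g,(a,b,o) in (("top",t,(0,1,2)),("face",f,(1,2,0))):
    if len(g)>30:
        A=np.c_[g[:,a],g[:,b],np.ones(len(g))]; r=np.linalg.lstsq(A,g[:,o],rcond=None)[0]; print(n,len(g),np.degrees(r[:2]).round(2),r[2].round(1),np.percentile(g,[1,99],axis=0).round(1))
print("pilot? front edge in tool y:")
P=p[...,:3]*1000; zt=P[...,2]; k=(abs(zt-(223.6-104))<4)&(z>0)&(P[...,0]<-35)&(P[...,0]>-55); print(np.percentile(P[k],[.5,99.5],axis=0).round(1))
E
```

```text
all [[-17.  -27.6  37.4]
 [  8.5   0.4  38.9]
 [ 16.2  28.3  72.5]]
top 7070 [0.25 0.07] 38.5 [[-17.3 -27.6  37.3]
 [ 15.8  28.3  39.8]]
face 3846 [0.25 0.05] 15.5 [[ 14.7 -27.7  37.9]
 [ 16.3  28.1  73.4]]
pilot? front edge in tool y:
[[ -52.  -104.4  118.6]
 [ -37.9  106.6  123.6]]
```

```bash
python3 -m inch '0 0.8 8 0; 0 0.8 28 0; 0 0.8 52 0; 0 0.8 74 0; 0 0.8 90 0; 0 0.8 99 0; 0 0.8 102 0; 0 0.8 103 0; 0 0.8 103 0; 0 0.8 103 0; 0 0.8 103 0'; python3 -m inch '-1 0 0 0; -3 0 0 0; -6 0 0 0; -9 0 0 0; -12 0 0 0; -15 0 0 0; -17 0 0 0; -19 0 0 0; -20 0 0 0; -21 0 0 0; -22 0 0 0; -23 0 0 0; -24 0 0 0; -25 0 0 0; -26 0 0 0; -27 0 0 0;-28 0 0 0; -28 0 0 0; -28 0 0 0'
```

```text
clock: 5.88
position: [0.5347, 0.0417, 0.122]
tool_rot: [3.141, -0.002, 0.308]
ft_force: [0.2, 0.0, -0.1]
gripper_width: 0.0572
grip_force: 74.4
clock: 7.47
position: [0.5069, 0.033, 0.1209]
tool_rot: [3.141, 0.0, 0.308]
ft_force: [0.7, 0.0, 0.2]
gripper_width: 0.057
grip_force: 74.6
```

```bash
python3 -m inch '-1 0 0 0; -2 0 0 0; -3 0 0 0; -4 0 0 0; -5 0 0 0; -6 0 0 0; -7 0 0 0; -8 0 0 0; -9 0 0 0; -10 0 0 0; -11 0 0 0; -12 0 0 0; -12 0 0 0; -12 0 0 0'; python3 - <<'E'
from h import *
th=np.radians(17.65); ux=np.array([np.cos(th),np.sin(th)]); uy=np.array([-ux[1],ux[0]])
s=read_state(); c=capture("wrist"); save(c,"w3.png"); s2=read_state(); print(s["position"],s2["position"],s2["position"][:2]@ux,s2["position"][:2]@uy,s2["tool_rot"],s2["ft_force"])
p=pts(c,s); X=p[...,:2]@ux; Y=p[...,:2]@uy; Z=p[...,2]
k=(abs(Z-.104)<.003)&(X<.49)&(X>.43); 
if k.sum()>20: print("front",k.sum(),np.percentile(X[k],[2,98]),np.percentile(Y[k],[.5,99.5]))
k=(abs(Z-.126)<.004)&(X>.59); print("top",X[k].min())
k=(abs(Z-.032)<.003)&(X>.44)&(X<.62)&(abs(Y+.123)<.1); print("floor y",np.percentile(Y[k],[1,99]),"x",np.percentile(X[k],[.5]))
k=(abs(Z-.082)<.004)&(X<.52)&(abs(Y+.123)<.035); print("blocktop",k.sum(),np.percentile(X[k],[1,99]),np.percentile(Y[k],[1,99]),np.median(Z[k]))
E
```

```text
clock: 8.63
position: [0.4954, 0.0294, 0.1208]
tool_rot: [3.142, 0.001, 0.308]
ft_force: [0.2, -1.0, -0.4]
gripper_width: 0.057
grip_force: 74.5
[0.49540563 0.02940588 0.12084824] [0.49537576 0.02939778 0.1207995 ] 0.48097011649318877 -0.12218479494487344 [3.14157502e+00 7.40191767e-04 3.07731695e-01] [-0.23137755  0.7938242   0.03544269]
front 4485 [0.44995534 0.48878843] [-0.22886573 -0.01820753]Traceback (most recent call last):
  File "<stdin>", line 7, in <module>
    return umr_minimum(a, axis, None, out, keepdims, initial, where)
ValueError: zero-size array to reduction operation minimum which has no identity
```

View pics/w3.png

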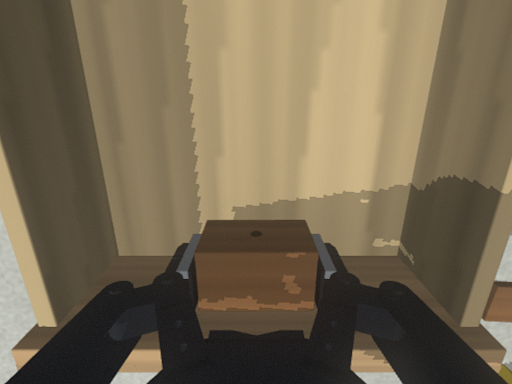

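The wrist view shows the block (256,265) against the dark inner face of the front, fairly centred between the drawer sides. I measure the offsets in the tool frame.

```bash
cat > m.py <<'E'
from h import *
s=read_state(); c=capture("wrist"); T=c["tool_from_camera"]; K=c["K"]; z=c["range_z"]; v,u=np.indices(z.shape)
P=(np.stack([(u-K[0,2])/K[0,0]*z,(v-K[1,2])/K[1,1]*z,z,np.ones_like(z)],-1)@T.T)[...,:3]*1000; rgb=c["pixels"].astype(int)
zz=s["position"][2]*1000; x,y,h=P[...,0],P[...,1],zz-P[...,2]; g=z>0
k=g&(abs(h-104)<2)&(x<-5)&(x>-45)&(abs(y)>75); a=x[k]; 
print("front top x",np.percentile(a,[2,98]).round(1),"y",np.percentile(y[k],[.5,99.5]).round(1),"slope",np.degrees(np.polyfit(y[k],a,1)[0]).round(2))
k=g&(abs(h-32)<2)&(x>-10)&(x<60); print("floor y",np.percentile(y[k],[1,99]).round(1),"h",np.median(h[k]).round(1))
k=g&(v>218)&(v<320)&(u>185)&(u<330)&(abs(x)<20)&(abs(y)<30)&(h>70)&(h<90); print("block x",np.percentile(x[k],[1,99]).round(1),"y",np.percentile(y[k],[1,99]).round(1),"top h",np.median(h[k]).round(1))
k=g&(abs(x+18)<4)&(h>45)&(h<95)&(abs(y)>38)&(abs(y)<90); A=np.c_[y[k],h[k],np.ones(k.sum())]; r=np.linalg.lstsq(A,x[k],rcond=None)[0] if k.sum()>50 else 0; print("inner face",k.sum(),r,"tilt deg",np.degrees(r)[:2])
print({a:np.round(s[a],4) for a in ("clock","position","tool_rot","ft_force","grip_force")})
E
python3 m.py
```

```text
front top x [-29.5 -17.7] y [-104.6  107.3] slope -0.17
floor y [-92.4  94.7] h 31.8
block x [-19.1  16.1] y [-28.7  28.9] top h 82.3
inner face 2044 [ 3.19444060e-04  2.04213862e-03 -1.86421380e+01] tilt deg [0.0183028  0.11700592]
{'clock': np.float64(8.6833), 'position': array([0.4954, 0.0294, 0.1208]), 'tool_rot': array([3.1416e+00, 7.0000e-04, 3.0770e-01]), 'ft_force': array([-0.2314,  0.7938,  0.0354]), 'grip_force': np.float64(74.5451)}
```

```bash
python3 -m inch '2 0 0 0; 3 0.4 0.2 0; 3 0.9 0.4 0; 2 0.9 0.4 0; 1 0.9 0.4 0; 0 0.9 0.4 0; -1 0.9 0.4 0; -2 0.9 0.4 0; -3 0.9 0.4 0; -4 0.9 0.4 0; -5 0.9 0.4 0; -6 0.9 0.4 0; -6.6 0.9 0.4 0; -7.2 0.9 0.4 0; -7.8 0.9 0.4 0; -8.4 0.9 0.4 0; -8.4 0.9 0.4 0'; python3 -m inch '-0.4 0 0 0; -0.8 0 0 0; -1.2 0 0 0; -1.2 0 0 0';  python3 m.py
```

```text
clock: 10.15
position: [0.4879, 0.0261, 0.1206]
tool_rot: [3.142, 0.0, 0.308]
ft_force: [1.8, 0.8, -0.1]
gripper_width: 0.057
grip_force: 74.6
clock: 10.48
position: [0.4868, 0.0257, 0.1205]
tool_rot: [3.141, 0.0, 0.308]
ft_force: [1.4, 0.2, 0.4]
gripper_width: 0.0571
grip_force: 74.6
front top x [-29.4 -17.6] y [-105.7  106.3] slope -0.01
floor y [-93.3  93.8] h 31.8
block x [-19.1  16.1] y [-29.  29.] top h 82.0
inner face 2044 [ 4.48009206e-04  2.06091683e-03 -1.86339054e+01] tilt deg [0.02566904 0.11808184]
{'clock': np.float64(10.4833), 'position': array([0.4868, 0.0257, 0.1205]), 'tool_rot': array([3.1415e+00, 1.0000e-04, 3.0770e-01]), 'ft_force': array([1.4004, 0.2075, 0.3999]), 'grip_force': np.float64(74.5879)}
```

```bash
for i in 1 2 ; do :; done; python3 -m inch '-0.3 0 0 0; -0.6 0 0 0; -0.9 0 0 0; -1.2 0 0 0; -1.5 0 0 0; -1.5 0 0 0'; python3 -m inch '-0.3 0 0 0; -0.6 0 0 0; -0.9 0 0 0; -0.9 0 0 0'
```

```text
clock: 11.03
position: [0.4858, 0.0254, 0.1205]
tool_rot: [-3.142, -0.001, 0.308]
ft_force: [3.0, 2.1, -0.9]
gripper_width: 0.0567
grip_force: 74.5
clock: 11.37
position: [0.4857, 0.0253, 0.1206]
tool_rot: [-3.141, -0.002, 0.308]
ft_force: [4.6, 2.4, -3.7]
gripper_width: 0.0571
grip_force: 75.2
```

```bash
python3 -m inch '-0.3 0 0 0; -0.6 0 0 0; -0.9 0 0 0; -1.2 0 0 0; -1.2 0 0 0; -1.2 0 0 0'; python3 -m inch '-0.3 0 0 0; -0.6 0 0 0; -0.6 0 0 0; -0.6 0 0 0'
```

```text
clock: 11.87
position: [0.4856, 0.0252, 0.121]
tool_rot: [3.142, -0.005, 0.308]
ft_force: [6.3, 2.9, -4.2]
gripper_width: 0.0571
grip_force: 75.2
clock: 12.2
position: [0.4856, 0.0251, 0.1212]
tool_rot: [3.142, -0.006, 0.308]
ft_force: [7.0, 4.3, -4.6]
gripper_width: 0.0569
grip_force: 75.2
```

```bash
python3 -m inch '0 0 0.3 0; 0 0 0.6 0; -0.3 0 0.8 0; -0.6 0 0.9 0; -0.9 0 1 0; -0.9 0 1 0; -0.9 0 1 0'; python3 m.py
```

```text
clock: 12.78
position: [0.4855, 0.0251, 0.1211]
tool_rot: [-3.142, -0.008, 0.308]
ft_force: [5.5, 3.9, 3.1]
gripper_width: 0.0568
grip_force: 76.0
front top x [-29.2 -17.3] y [-105.8  106.4] slope 0.05
floor y [-93.5  93.6] h 31.6
block x [-18.9  16.2] y [-28.6  28.9] top h 82.5
inner face 2048 [ 2.09979990e-05  1.14755166e-02 -1.92221170e+01] tilt deg [0.0012031  0.65749867]
{'clock': np.float64(12.7833), 'position': array([0.4855, 0.0251, 0.1211]), 'tool_rot': array([-3.1416, -0.0078,  0.3078]), 'ft_force': array([5.5086, 3.938 , 3.1231]), 'grip_force': np.float64(75.9702)}
```

```bash
cat >> m.py <<'E'
th=.308; print("push",s["ft_force"][0]*np.cos(th)+s["ft_force"][1]*np.sin(th))
for lo,hi,o,(a,b),n in ((14,18,0,(1,2),"far face"),(-14,12,2,(0,1),"block top")):
    k=g&(v>218)&(v<320)&(u>190)&(u<325)&(x>lo)&(x<hi)&(abs(y)<26)&(h>55)&(h<(80 if o==0 else 90))&((o==0)|(h>79)); A=np.c_[P[k][:,a],P[k][:,b],np.ones(k.sum())]
    if k.sum()>50: r=np.linalg.lstsq(A,P[k][:,o],rcond=None)[0]; print(n,k.sum(),np.degrees(r[:2]).round(2))
E
python3 -m inch '-0.3 0 0 0; -0.6 0 0 0; -0.9 0 0 0; -1.2 0 0 0; -1.5 0 0 0; -1.8 0 0 0; -1.8 0 0 0; -1.8 0 0 0'; python3 m.py
```

```text
clock: 13.5
position: [0.4854, 0.025, 0.1212]
tool_rot: [-3.141, -0.011, 0.308]
ft_force: [9.8, 6.0, -1.5]
gripper_width: 0.0573
grip_force: 75.4
front top x [-29.5 -17.3] y [-106.1  106.5] slope 0.05
floor y [-93.6  93.6] h 31.5
block x [-18.9  16.2] y [-28.6  28.8] top h 82.6
inner face 2040 [ 1.09619415e-04  1.51550180e-02 -1.94759618e+01] tilt deg [0.00628073 0.86831857]
{'clock': np.float64(13.5), 'position': array([0.4854, 0.025 , 0.1212]), 'tool_rot': array([-3.1413, -0.0111,  0.308 ]), 'ft_force': array([ 9.7616,  5.9884, -1.4545]), 'grip_force': np.float64(75.4041)}
push 11.117658791056833
far face 2465 [ 0.25 -0.16]
block top 4893 [0.19 0.09]
```

```bash
python3 -m inch '0 0 0.2 0; -0.3 0 0.4 0; -0.6 0 0.6 0; -0.9 0 0.6 0; -1.2 0 0.6 0; -1.2 0 0.6 0; -1.2 0 0.6 0' - 45; python3 m.py | tail -6; python3 -m inch '0 0 0 0'
```

```text
clock: 14.13
position: [0.4853, 0.025, 0.1212]
tool_rot: [-3.141, -0.013, 0.308]
ft_force: [10.9, 6.4, 1.2]
gripper_width: 0.0571
grip_force: 75.7
block x [-18.8  16.2] y [-28.6  28.8] top h 82.7
inner face 2039 [ 4.13115686e-05  1.91649653e-02 -1.97313308e+01] tilt deg [0.00236698 1.09807162]
{'clock': np.float64(14.1333), 'position': array([0.4853, 0.025 , 0.1212]), 'tool_rot': array([-3.1412, -0.0134,  0.3081]), 'ft_force': array([10.8567,  6.359 ,  1.1987]), 'grip_force': np.float64(75.6826)}
push 12.27358435993655
far face 2448 [ 0.25 -0.26]
block top 4901 [0.26 0.05]
clock: 14.27
position: [0.4853, 0.025, 0.1212]
tool_rot: [-3.141, -0.013, 0.308]
ft_force: [11.1, 6.7, 1.0]
gripper_width: 0.057
grip_force: 75.7
```

```bash
python3 -m inch '-0.3 0 0 0; -0.6 0 0 0; -0.9 0 0 0; -1.2 0 0 0; -1.2 0 0 0; -1.2 0 0 0' 45 45; python3 m.py | tail -6
```

```text
clock: 14.77
position: [0.4852, 0.0249, 0.1213]
tool_rot: [-3.141, -0.016, 0.308]
ft_force: [12.9, 7.8, -2.5]
gripper_width: 0.0575
grip_force: 75.3
block x [-18.8  16.2] y [-28.6  28.9] top h 82.7
inner face 2063 [-9.66327170e-05  2.17669376e-02 -1.99165235e+01] tilt deg [-0.00553665  1.24715366]
{'clock': np.float64(14.7667), 'position': array([0.4852, 0.0249, 0.1213]), 'tool_rot': array([-3.141 , -0.0156,  0.3081]), 'ft_force': array([12.9492,  7.8006, -2.5249]), 'grip_force': np.float64(75.3242)}
push 14.704590009358702
far face 2449 [ 0.18 -0.24]
block top 4910 [0.15 0.06]
```

```bash
H='0 0 0.3 0'; python3 -m inch '-0.1 0 0.3 0; -0.1 0 0.3 0; -0.1 0 0.3 0; -0.1 0 0.3 0; -0.1 0 0.3 0; -0.1 0 0.3 0; -0.1 0 0.3 0; -0.1 0 0.3 0; -0.1 0 0.3 0; -0.1 0 0.3 0; -0.1 0 0.3 0; -0.1 0 0.3 0'; python3 m.py | tail -4
```

```text
clock: 15.82
position: [0.4851, 0.0249, 0.1212]
tool_rot: [-3.141, -0.016, 0.308]
ft_force: [12.9, 7.8, 0.9]
gripper_width: 0.0571
grip_force: 75.6
{'clock': np.float64(15.8167), 'position': array([0.4851, 0.0249, 0.1212]), 'tool_rot': array([-3.141 , -0.0158,  0.3081]), 'ft_force': array([12.9325,  7.7533,  0.8537]), 'grip_force': np.float64(75.6081)}
push 14.674392271337542
far face 2457 [ 0.2  -0.24]
block top 4929 [0.29 0.08]
```

```bash
python3 -m inch '-0.1 -0.3 0 0; -0.1 -0.6 0 0; -0.1 -0.6 0 0; -0.1 -0.6 0 0; -0.1 -0.6 0 0; -0.1 -0.6 0 0; -0.1 -0.6 0 0; -0.1 -0.6 0 0; -0.1 -0.6 0 0; -0.1 -0.6 0 0; -0.1 -0.6 0 0; -0.1 -0.6 0 0; -0.1 -0.6 0 0; -0.1 -0.6 0 0; -0.1 -0.6 0 0; -0.1 -0.6 0 0; -0.1 -0.6 0 0; -0.1 -0.6 0 0; -0.1 -0.6 0 0; -0.1 -0.6 0 0'; python3 -m inch '0 0 0 0; 0 0 0 0; 0 0 0 0; 0 0 0 0; 0 0 0 0; 0 0 0 0; 0 0 0 0; 0 0 0 0; 0 0 0 0; 0 0 0 0; 0 0 0 0; 0 0 0 0; 0 0 0 0; 0 0 0 0; 0 0 0 0; 0 0 0 0; 0 0 0 0; 0 0 0 0; 0 0 0 0; 0 0 0 0';  python3 -m inch '0 0 0 0; 0 0 0 0; 0 0 0 0; 0 0 0 0; 0 0 0 0; 0 0 0 0; 0 0 0 0; 0 0 0 0; 0 0 0 0; 0 0 0 0; 0 0 0 0; 0 0 0 0; 0 0 0 0; 0 0 0 0; 0 0 0 0; 0 0 0 0; 0 0 0 0; 0 0 0 0; 0 0 0 0; 0 0 0 0'; python3 m.py; python3 -c "
from h import *
save(capture('scene'),'s2.png')"
```

```text
clock: 17.53
position: [0.4851, 0.025, 0.1213]
tool_rot: [3.141, -0.016, 0.308]
ft_force: [12.8, 6.5, -0.1]
gripper_width: 0.0572
grip_force: 75.6
clock: 19.2
position: [0.4851, 0.025, 0.1213]
tool_rot: [3.141, -0.016, 0.308]
ft_force: [13.7, 5.9, -0.5]
gripper_width: 0.0569
grip_force: 75.6
clock: 20.87
position: [0.4851, 0.025, 0.1213]
tool_rot: [3.141, -0.016, 0.308]
ft_force: [12.7, 6.1, 0.0]
gripper_width: 0.057
grip_force: 75.6
front top x [-29.3 -17.1] y [-105.7  106.3] slope -0.0
floor y [-93.7  93.7] h 31.3
block x [-18.9  16.2] y [-28.6  28.8] top h 82.7
inner face 2041 [ 5.01406250e-06  2.20579291e-02 -1.99399817e+01] tilt deg [2.87284619e-04 1.26382624e+00]
{'clock': np.float64(20.8667), 'position': array([0.4851, 0.025 , 0.1213]), 'tool_rot': array([ 3.1408, -0.0159,  0.3079]), 'ft_force': array([12.7449,  6.0842,  0.0289]), 'grip_force': np.float64(75.5524)}
push 13.98964140797742
far face 2437 [ 0.24 -0.24]
block top 4906 [0.21 0.03]
```

View pics/s2.png

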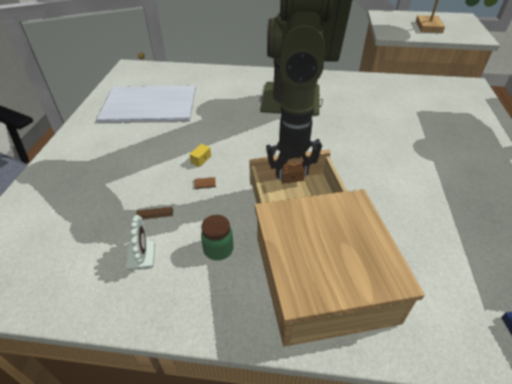

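The scene view shows the block (293,172) held against the drawer's front with the drawer fully out. The other objects are where they were. I add a slight nudge, one more hold, then hand in.

```bash
python3 -m inch '-0.2 0 0.1 0; -0.4 0 0.3 0; -0.4 0 0.3 0; -0.4 0 0.3 0; -0.4 0 0.3 0; -0.4 0 0.3 0; -0.4 0 0.3 0; -0.4 0 0.3 0; -0.4 0 0.3 0; -0.4 0 0.3 0; -0.4 0 0.3 0; -0.4 0 0.3 0; -0.4 0 0.3 0; -0.4 0 0.3 0; -0.4 0 0.3 0; -0.4 0 0.3 0; -0.4 0 0.3 0; -0.4 0 0.3 0; -0.4 0 0.3 0; -0.4 0 0.3 0'; python3 -c "
from station import finish_job
print(finish_job())"
```

```text
clock: 22.63
position: [0.4851, 0.025, 0.1213]
tool_rot: [3.141, -0.017, 0.308]
ft_force: [13.3, 7.3, 2.0]
gripper_width: 0.0571
grip_force: 75.8
the job is handed in; nothing more can be done
None
```

Job handed in at 22.6 s: the block is still gripped and pressing at about 15 N (it held 14–15 N for some 8 s), drawer on its stop, centred behind the knob to about 0.3 mm, some 0.7 mm high and tilted about 1° off flat, with the other things left where they were.

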